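Gauge a clamp spindle's thread with a pitch comb on the checking bed

ROBOT

A 6-joint arm with a two-finger parallel gripper is mounted at the origin on the work surface. World frame = base frame: x ahead of the robot, y to its left, z up, the work surface at z = 0. Lengths are in m, angles in degrees, forces in N, time in s.
With the tool pointing down it reaches from about 0.35 to 0.875 m from the base axis. Payload 4.2 kg.
Tool frame: the origin (TCP) lies on the front face of the gripper's body, between the roots of the fingers; the fingertips stand 70 mm ahead of it and the grasp point (between the pads) lies 51 mm ahead of it; z points along the fingers, y is the line along which they close (so a half turn about z gives the same grasp; the last joint's range is limited). The gripper opens to 87 mm and grips with 3 to 60 N. Pads are 19 mm wide; open, the fingers measure 117 mm over their backs; the gripper's body (75 mm by 190 mm) begins 51 mm behind the grasp point.
Start: joints at [92.051, 22.042, 0.453, 0, -68.411, -14.817], TCP at [0.138, 0.61, 0.292] pointing down, gripper open.
Joint ranges: [-179.83, 179.83], [-69.29, 118.12], [-61.27, 80.66], [-181.25, 117.63], [-171.15, -9.14], [-177.46, 177.46]. Speed limits (degrees/s): [159.86, 159.86, 180, 180, 180, 180].

INTERFACE

Orientations are given as a 3x3 rotation matrix whose columns are the frame's x, y, z axes.
In Python, from station import r gives the robot as it stands.
- The arm moves only by the shell command python3 -m pendant 'ROWS' [OPENING]. ROWS is JSON, a list of rows, each a list of 2 entries, a list of its own where there are three numbers: the shift along the tool's x, y, z in mm, then the turn, a rotation vector about the tool's x, y, z in rad. A call has 1 to 10 rows; each row is the pose to reach, as a shift and turn from the pose commanded when the call began, along the tool's axes at that moment; what a row does not reach only later rows make up. A row lasts 1/10 s, in which the tool goes at most 50 mm and 8.59 degrees, less where a joint would pass 70% of its speed; a pose out of reach is approached as far as the arm can. A call with a gripper value outside its range is refused whole. OPENING is the opening, from 0 (shut) to 1 (fully open), set as the call begins (- or left out, the last holds). The fingers move at their own pace and stop on an object; the grip force is fixed at half the most. Time passes only in rows, so rows that repeat a pose let the fingers close. It gives the time, the measured TCP pose, the force, the opening and the grip force at its end, in the units of the state.
- r.sense(): the state, without advancing time (a new reading comes with each control period).
- r.capture(name): name is "scene" or "top" or "wrist"; returns a dict with "frame" (420x560x3 uint8, red, green, blue), "vertical_fov" (degrees; the focal length in pixels is half the picture's height over the tangent of half this angle, whatever the lens; pixels are square), "cx", "cy" (the principal point, pixels), "rvec" (rotation vector, rad) and "tvec" (3), from world to camera coordinates, as OpenCV has them. Camera axes: x right, y down, z forward; pixel columns grow to the right and rows downward; lengths in m; the calibration is good to about 2 mm. The wrist camera is an equidistant fisheye: a pixel r from the principal point sees the ray r / f radians off the axis. A picture is of the moment at which its call begins. There is no depth.
- r.finish_job(): hands the job in; it is judged then, once.
The state is a dict: "time_s": time; "joints": joint angles; "joint_velocities": joint speeds; "effort": joint torques, N m; "tcp_pos": TCP position; "ee_rot": TCP orientation; "wrist_force": force on the tool from outside, world axes, zero at the start; "moment": the same for the moment, N m; "gripper_width": opening from 0.0 (shut) to 1.0 (fully open); "gripper_force": force on a finger pad.
Only numpy, scipy, OpenCV 4.12 (cv2) and the standard library are available. Lean on these libraries where they do the work, as an engineer would, in place of code of your own. Each camera call takes 0.05 s, during which the arm holds its last target. There are 200 camera calls.

TASK

Without lifting it off the plywood bed, push the brass thread comb under the blue gantry and into the threads of the steel spindle until all its teeth sit fully home and square. Then check that it sits flat by sliding the red check bar along its slot, behind the comb, as far as it goes. Leave the comb seated and everything else on the bench where it is.

Things in the scene. Friction and masses are not known exactly. Their poses are not given: they have to be found in the camera images.
- fixture: Checking bed, fixed, placed differently each time. Origin on the bench; x towards the spindle, y left along it, z up. Plywood bed: top 30 mm above the bench, x -155 to +100 mm, y -140 to +240 mm. Beyond it two blue V-blocks (tops 45 mm above the bench, x = 130, y = +-128 mm) carry the spindle.
- gantry_mid (a point): Middle of the underside of the blue gantry's crossbar, 15 mm above the bed, at fixture x = 60, y = 0 mm; axes as the fixture's. Crossbar 22 mm wide in x; posts' inner faces at y = +-68 mm, outer at +-84 mm; its top 29 mm above the bed, bolt heads 34 mm.
- spindle: Steel screw spindle, fixed along fixture y at fixture x = 130 mm, 35 mm above the bench; its y differs by up to +-20 mm. Origin on its axis, axes as the fixture's. Thread pitch 12 mm, outer diameter 44, root 34 mm; ridges (rings, no helix) at own y = 0, +-12 ... +-84 mm, grooves midway, 3 mm wide at the root, 9 mm at the crest, flanks at 30 degrees.
- comb: Brass thread comb, a loose smooth plate of about 0.35 kg lying on the bed: own x -55 to +55 mm, y -48 to +48 mm, 10 mm thick. Origin at the centre of its underside. Eight teeth, 5.6 mm long, on its +x edge (facing the spindle) at own y = +-6, +-18, +-30, +-42 mm, 1.8 mm wide at the tip, flanks at 30 degrees.
- comb_center (a point): Centre of the comb's plate, 5 mm above its underside, comb's axes. Teeth face grooves when its y in the spindle's frame is a multiple of 12 mm (any that passes the gantry); they go in fully from about 1 mm off; further off they hang up on the flanks and the comb must be shifted sideways. Fully home it is at fixture x = 52.4 mm (77.6 mm before the spindle's axis).
- tooth_left (a point): Tip of the comb's outermost tooth at own x = 60.6, y = +42 mm, half-way up. Fully home it touches the thread's root, 17 mm before the spindle's axis (spindle x = -17 mm).
- tooth_right (a point): The same on the comb's other side, at own x = 60.6, y = -42 mm.
- bar_post (a point): Centre of the black upright post (18 mm diameter, 44 to 80 mm above the bench, this point at 62 mm) on the middle of the red check bar: 14 mm wide in fixture x, 80 mm long in y, top 44 mm above the bench. It starts parked at the left of the bed. With the comb fully home, the comb's back edge is 2 mm clear of the bar; if not, the bar runs into it.
- check_bar (a joint): Travel of the check bar (m) along its straight slot at fixture x = -11.6 mm, towards -y: post at fixture y = 0.175 - value. Parked at 0 to 0.012, end stop at 0.175 (bar centred behind the comb). Friction about 1.5 N; it stays where it is left.
- clamp_a: Bystander: orange spring clamp, 110 mm long, 22 mm high, on the bench to the right of the bed. Origin at its underside.
- clamp_b: Bystander: second orange spring clamp, like the first.
- clamp_c: Bystander: black spring clamp, 110 mm long, 22 mm high, on the left near corner of the bed. Origin at its underside.
- fine_comb: Bystander: small steel comb of finer pitch, 65 x 48 x 6 mm, lying on the bed left of the gantry. Origin at its underside.
- nut: Bystander: brass spindle nut, 70 mm diameter, 45 mm high, standing on the bench at the right. Origin at its underside.
- glue: Bystander: yellow glue bottle, 60 mm diameter, 170 mm high, on the bench left of the bed. Origin at its underside.
- offcut: Bystander: wooden offcut, 150 x 50 x 30 mm, on the bench at the left. Origin at its underside.
Mind the look-alikes: they are no part of the job. There is more than one size of the comb; the one meant has the size given above.

How it is judged (in metres and radians):
On the way, in this order (a step that is already met when the one before it is completed fails the run):
1. the comb is fully home and square in the threads, while the check bar is still clear of it (x of tooth_left in the frame of spindle between -0.0195 and -0.012 m and z of tooth_left in the frame of spindle between -0.003 and 0.003 m and x of tooth_right in the frame of spindle between -0.0195 and -0.012 m and z of tooth_right in the frame of spindle between -0.003 and 0.003 m and y of comb_center in the frame of spindle between -0.05 and 0.05 m and value of joint check_bar below 0.05 m), for 0.3 s.
2. the check bar is slid behind the comb to its end stop (x of tooth_left in the frame of spindle between -0.0195 and -0.012 m and z of tooth_left in the frame of spindle between -0.003 and 0.003 m and x of tooth_right in the frame of spindle between -0.0195 and -0.012 m and z of tooth_right in the frame of spindle between -0.003 and 0.003 m and y of comb_center in the frame of spindle between -0.05 and 0.05 m and value of joint check_bar above 0.165 m), for 0.2 s.
At the end, for the whole second after the job is handed in: Both outermost tooth tips are within 2.5 mm of the thread root (spindle x above -19.5 mm) and 3 mm of the axis height, the comb centre is within 50 mm of the spindle's middle along its length, the check bar within 10 mm of its end stop, and the comb at rest (all of step 2 and linear speed of comb below 0.01 m/s); the robot touches nothing.
It fails at once if the comb is lifted off the bed by more than 12 mm or tipped by more than 0.2 rad (height (world z) of comb_center above 0.047 m or angle between comb_center's own z axis and vertical above 0.2 rad).
It fails at once if a bystander is moved by more than 30 mm (distance of any of clamp_a, clamp_b, clamp_c, fine_comb, nut, glue, offcut from where it was at the start of the episode above 0.03 m).
It also fails if it takes over 72 s, if anything falls off the work surface, if the arm or the gripper's body presses on something with over 40 N, if the wrist force passes 120 N, or if a joint passes its speed limit or range.

## Working session

There is one attempt and no reset: what is moved stays moved. The work goes in short steps, Python scripts to look and compute and a shell command to move; the robot and the scene stay as the last step left them, time stands still between calls to the robot, and variables do not carry over. Pictures are saved under pics/ and viewed, at most 10 in all, crops included, and the job is handed in when it is done.

```bash
mkdir -p pics
cat > h.py <<'E'
import numpy as np, cv2
from station import r
def cap(n,f):
    c=r.capture(n); cv2.imwrite('pics/'+f+'.png',cv2.cvtColor(np.array(c['frame'],dtype=np.uint8),cv2.COLOR_RGB2BGR))
    c={k:np.array(v) for k,v in c.items()}; np.savez('pics/'+f+'.npz',**c); return c
def load(f): return dict(np.load('pics/'+f+'.npz'))
def cam(c):
    R=cv2.Rodrigues(c['rvec'].astype(float).reshape(3))[0]; t=c['tvec'].astype(float).reshape(3)
    f=c['frame'].shape[0]/2/np.tan(np.radians(float(c['vertical_fov']))/2); return R,t,f
def pix2(c,uv,z,fish=False):
    R,t,f=cam(c); uv=np.atleast_2d(np.array(uv,float)); out=[]
    for u,v in uv:
        x,y=(u-c['cx'])/f,(v-c['cy'])/f
        if fish:
            th=np.hypot(x,y); s=np.sin(th)/max(th,1e-9); d=np.array([x*s,y*s,np.cos(th)])
        else: d=np.array([x,y,1.])
        o=-R.T@t; d=R.T@d; out.append(o+d*(z-o[2])/d[2])
    return np.array(out)
def proj(c,P):
    R,t,f=cam(c); q=(R@np.atleast_2d(P).T).T+t
    return np.c_[f*q[:,0]/q[:,2]+c['cx'],f*q[:,1]/q[:,2]+c['cy']]
E
python3 - <<'E'
from h import *
for n in('scene','top'):
    c=cap(n,n+'0'); R,t,f=cam(c); print(n,-R.T@t,f)
s=r.sense();print(s)
a=cv2.imread('pics/top0.png');cv2.imwrite('pics/top0v.png',cv2.resize(a,(800,600),interpolation=cv2.INTER_CUBIC))
E
```

```text
scene [ 1.12926401 -0.18946682  0.73015203] 400.3308882901096
top [ 0.32100553 -0.01342962  1.27672487] 410.38919901377324
{'time_s': 0.1, 'joints': array([ 9.20506428e+01,  2.20880938e+01,  3.87975224e-01, -2.63515822e-02,
       -6.84123306e+01, -1.48173874e+01]), 'joint_velocities': array([-0.00168675,  0.00207061,  0.15931495,  0.08284883, -0.0402079 ,
        0.08311562]), 'effort': array([-1.25250340e-04, -3.91689563e+01,  1.87934643e+01,  4.23188165e+00,
        1.34207541e-02, -7.51349216e-05]), 'tcp_pos': array([0.13798949, 0.60916405, 0.29125037]), 'ee_rot': array([[ 9.75240296e-01, -2.21147549e-01, -3.57160757e-04],
       [-2.21147820e-01, -9.75238296e-01, -1.97661645e-03],
       [ 8.88070338e-05,  2.00666133e-03, -9.99997983e-01]]), 'wrist_force': array([ 0.15019207,  0.15444726, -0.50493891]), 'moment': array([-0.00356624,  0.03829929,  0.01323058]), 'gripper_force': 0.0, 'gripper_width': 0.9995034396054763}
```

View pics/top0v.png

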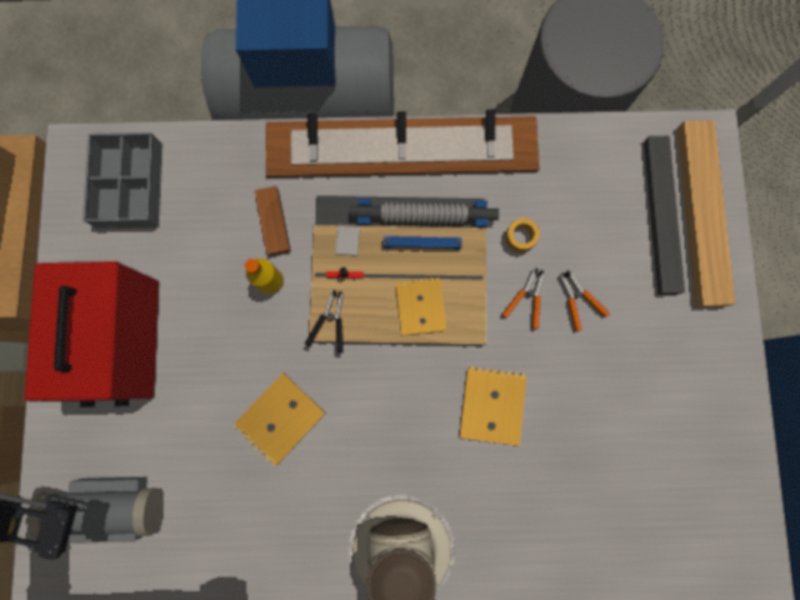

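View pics/scene0.png

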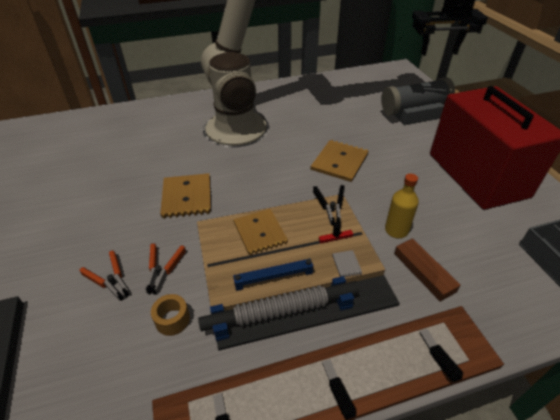

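Run:
```python
from h import *
a=cv2.imread('pics/top0.png')[125:320,150:390]
cv2.imwrite('pics/top0c.png',cv2.resize(a,None,fx=3.3,fy=3.05,interpolation=cv2.INTER_CUBIC) if 0 else cv2.resize(a,None,fx=3,fy=3,interpolation=cv2.INTER_CUBIC))
c=load('top0')
B=lambda p,z:pix2(c,np.array(p)*0.7,z)
bed=B([(312,226),(485,226),(487,345),(310,344)],.03);print(bed)
for n,p,z in(('bedcomb',[(397,284),(438,278),(446,330),(404,335)],.04),('right',[(468,367),(526,375),(519,445),(461,438)],.01),('left',[(284,374),(325,410),(276,464),(236,425)],.01)):
    q=B(p,z);print(n,q.mean(0),np.linalg.norm(np.diff(q,axis=0),axis=1))
print(B([(344,272)],.08))
```

```text
[[ 0.68360851  0.17995118  0.03      ]
 [ 0.67482166 -0.19978929  0.03      ]
 [ 0.41362635 -0.19233621  0.03      ]
 [ 0.42454604  0.18391415  0.03      ]]
bedcomb [ 0.4979815  -0.05449134  0.04      ] [0.08899511 0.11323628 0.0895808 ]
right [ 0.28536066 -0.20316601  0.01      ] [0.12523576 0.14746016 0.12273388]
left [0.27084947 0.24968539 0.01      ] [0.11729521 0.14965648 0.11838386]
[[0.56865293 0.1055193  0.08      ]]
```

View pics/top0c.png

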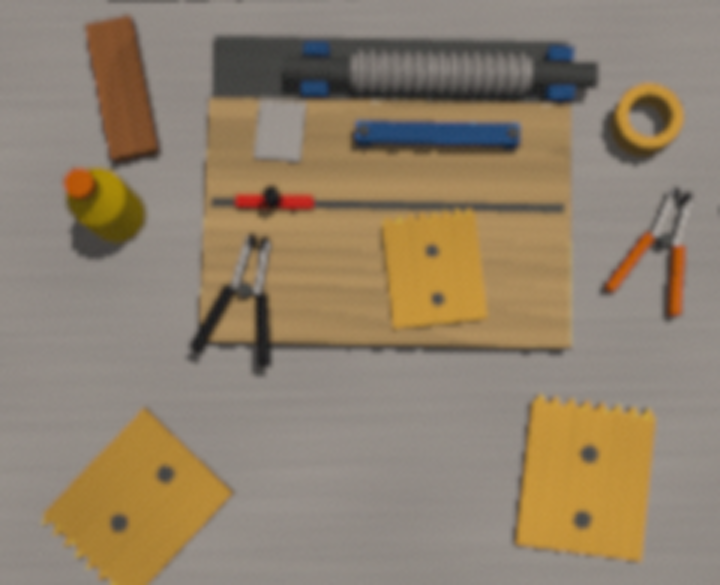

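The three candidates (800-px view) are the comb on the bed at (420,305), measuring about 90–113 mm, and two on the bench at (493,405) and (280,418), both about 120 x 148 mm. Only the one on the bed fits 96 x 110 mm, and the crop confirms it: teeth towards the spindle, lying on the plywood. Next I bring the wrist camera over the bed.

```bash
python3 -m pendant '[[[25,28,0],[0,0,0]],[[56,64,0],[0,0,0]],[[87,100,0],[0,0,0]],[[118,136,0],[0,0,0]],[[150,172,0],[0,0,0]],[[181,208,0],[0,0,0]],[[212,244,0],[0,0,0]],[[243,280,0],[0,0,0]],[[250,286,0],[0,0,0]],[[250,286,0],[0,0,0]]]' 0.6
python3 -m pendant '[[[25,28,0],[0,0,-0.05]],[[56,64,0],[0,0,-0.1]],[[87,100,0],[0,0,-0.15]],[[118,136,0],[0,0,-0.2]],[[150,172,0],[0,0,-0.25]],[[181,208,0],[0,0,-0.3]],[[212,244,0],[0,0,-0.36]],[[243,280,0],[0,0,-0.36]],[[250,286,0],[0,0,-0.36]],[[250,286,0],[0,0,-0.36]]]'
python3 - <<'E'
from h import *
c=cap('wrist','w1');R,t,f=cam(c);print(-R.T@t,R[2],f,c['cx'],c['cy']);s=r.sense();print(s['tcp_pos'],s['ee_rot'],s['joints'],s['time_s'])
a=cv2.imread('pics/w1.png');cv2.imwrite('pics/w1v.png',cv2.resize(a,(800,600),interpolation=cv2.INTER_CUBIC))
E
```

```text
time_s: 1.1
tcp_pos: [0.3192, 0.2742, 0.2923]
ee_rot: [[0.975, -0.224, 0.0], [-0.224, -0.975, 0.0], [-0.0, -0.0, -1.0]]
wrist_force: [-0.1, 0.5, 0.2]
gripper_width: 0.598
gripper_force: 0.0
time_s: 2.1
tcp_pos: [0.5004, -0.0589, 0.2913]
ee_rot: [[0.991, 0.135, -0.001], [0.135, -0.991, -0.0], [-0.001, -0.0, -1.0]]
wrist_force: [-0.3, 0.5, -0.6]
gripper_width: 0.599
gripper_force: 0.0
[ 0.56760915 -0.04960535  0.38485415] [-0.24598504 -0.03439698 -0.9686631 ] 325.19226210127806 280.366468740014 210.71449300403737
[ 0.49966796 -0.05804551  0.29148044] [[ 9.90621809e-01  1.36624731e-01 -1.45405875e-03]
 [ 1.36625082e-01 -9.90622817e-01  1.44755424e-04]
 [-1.42064661e-03 -3.42058776e-04 -9.99998932e-01]] [ 1.18836487e+01  1.01885554e+01 -1.63225572e+01 -2.82221112e-02
 -6.35687082e+01  8.59815264e+01] 2.15
```

View pics/w1v.png

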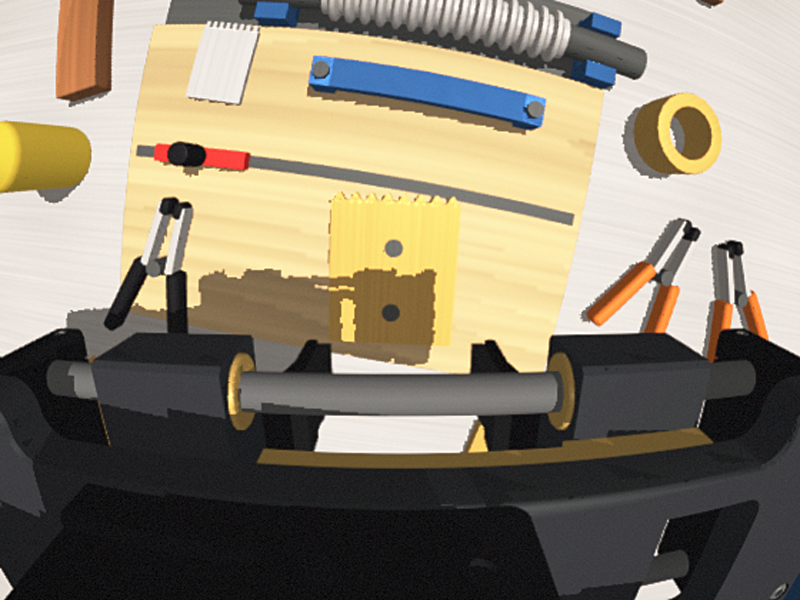

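The wrist view (800x600) shows the comb at (395,270), its teeth on the upper edge. The slot runs (137,150)–(573,219), with the bar post at (187,153), the gantry bolts at (320,68) and (534,108), and the spindle along the top. I rectify it to metric planes.

```bash
cat >> h.py <<'E'
def ortho(c,z,x0,x1,y0,y1,mm,fish=True):
    "rows: world x decreasing, cols: world y decreasing; mm per pixel"
    xs=np.arange(x1,x0,-mm/1000);ys=np.arange(y1,y0,-mm/1000);Y,X=np.meshgrid(ys,xs)
    R,t,f=cam(c);q=np.stack([X,Y,np.full_like(X,z)],-1)@R.T+t
    rr=np.hypot(q[...,0],q[...,1]);th=np.arctan2(rr,q[...,2]);k=f*th/np.maximum(rr,1e-9)
    return cv2.remap(c['frame'][...,::-1].astype(np.uint8).copy(),(k*q[...,0]+c['cx']).astype(np.float32),(k*q[...,1]+c['cy']).astype(np.float32),cv2.INTER_CUBIC)
E
python3 - <<'E'
from h import *
c=load('w1')
B=lambda p,z:pix2(c,np.array(p)*0.7,z,True)
def yaw(a,b): d=b-a; return np.degrees(np.arctan2(d[1],d[0]))
sl=B([(137,150),(573,219)],.03);print('slot',sl, yaw(sl[1],sl[0])-90)
bl=B([(312,68)],.03);
bo=B([(320,67),(535,107)],.064);print('bolts',bo.mean(0),yaw(bo[1],bo[0])-90)
print('post top',B([(179,153)],.08))
cc=B([(331,200),(458,203)],.04);print('front',cc,yaw(cc[1],cc[0])-90,np.linalg.norm(cc[0]-cc[1]))
a=ortho(c,.04,.43,.72,-.26,.14,.5)
cv2.imwrite('pics/o1.png',a);print(a.shape)
E
```

```text
slot [[ 0.57772556  0.17514333  0.03      ]
 [ 0.56294693 -0.1895487   0.03      ]] -2.320561462294364
bolts [ 0.64076594 -0.05943947  0.064     ] -2.381562574070003
post top [[0.57517716 0.10721553 0.08      ]]
front [[ 5.49807737e-01 -3.13536329e-04  4.00000000e-02]
 [ 5.60072525e-01 -9.39816317e-02  4.00000000e-02]] 6.253906745913284 0.09422885957980083
(580, 800, 3)
```

View pics/o1.png

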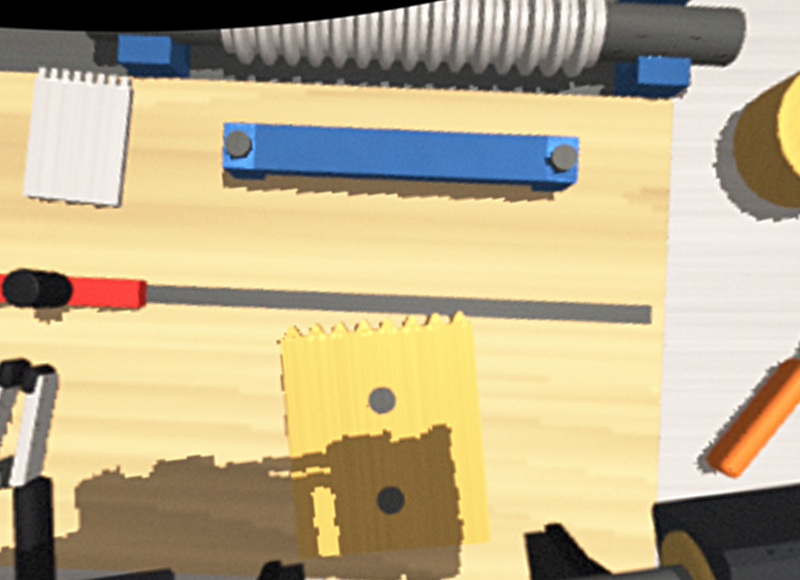

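Wrist ortho (0.5 mm/px): fixture yaw is -2.35° and its origin about (0.581, -0.057), with the slot and gantry bolts consistent. The comb centre is at about (0.500, -0.052), yaw about 4.8°. I now lower the two spread fingers behind its back edge.

```bash
python3 -m pendant '[[[-35,-5,0],[0,0,0.025]],[[-72,-10,20],[0,0,0.053]],[[-72,-10,65],[0,0,0.053]],[[-72,-10,110],[0,0,0.053]],[[-72,-10,150],[0,0,0.053]],[[-72,-10,175],[0,0,0.053]],[[-72,-10,187],[0,0,0.053]],[[-72,-10,187],[0,0,0.053]],[[-72,-10,187],[0,0,0.053]]]'
python3 - <<'E'
from h import *
c=cap('wrist','w2')
a=cv2.imread('pics/w2.png');cv2.imwrite('pics/w2v.png',cv2.resize(a,(800,600),interpolation=cv2.INTER_CUBIC))
E
```

```text
time_s: 3.05
tcp_pos: [0.4269, -0.0574, 0.1058]
ee_rot: [[0.996, 0.087, 0.001], [0.087, -0.996, 0.0], [0.001, 0.0, -1.0]]
wrist_force: [-0.2, 0.1, 0.2]
gripper_width: 0.602
gripper_force: 0.0
```

View pics/w2v.png

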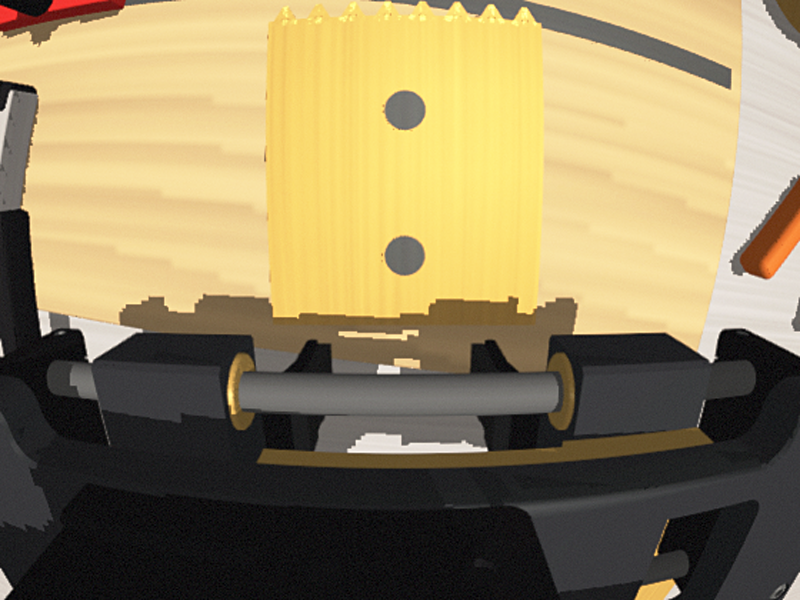

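The wrist view shows the back edge at row 318, square to the fingers and centred (columns 270–540 about 404). I push forward slowly while turning to the fixture's heading.

```bash
python3 -m pendant '[[[4,0,1.5],[0,0,0]],[[8,0,1.5],[0,0,0]],[[13,0,1.5],[0,0,0.004]],[[19,1,1.5],[0,0,0.012]],[[26,2,1.5],[0,0,0.022]],[[33,3,1.5],[0,0,0.032]],[[40,4,1.5],[0,0,0.042]],[[47,4,1.5],[0,0,0.05]],[[54,5,1.5],[0,0,0.058]],[[60,5,1.5],[0,0,0.064]]]'
python3 - <<'E'
from h import *
s=r.sense();p=s['tcp_pos'];R=s['ee_rot'];d=np.array([.5508,-.0560,p[2]])-p
print(p,R.T@d*1e3,np.degrees(np.arctan2(R[1,0],R[0,0])),s['wrist_force'])
E
```

```text
time_s: 4.1
tcp_pos: [0.4878, -0.0587, 0.1037]
ee_rot: [[1.0, 0.019, 0.001], [0.019, -1.0, 0.0], [0.001, -0.0, -1.0]]
wrist_force: [-2.1, -0.0, 1.9]
gripper_width: 0.601
gripper_force: 1.5
[ 0.48781122 -0.05869341  0.10366678] [ 6.30291854e+01 -1.46956604e+00  5.17111288e-02] 1.1128391536160875 [-2.0666718  -0.01038022  1.94781681]
```

```bash
python3 -m pendant '[[[7,0,0],[0,0,0.008]],[[14,0,0],[0,0,0.016]],[[21,0,0],[0,0,0.024]],[[28,-1,0],[0,0,0.032]],[[35,-1,0],[0,0,0.040]],[[42,-1,0],[0,0,0.048]],[[49,-1,0],[0,0,0.054]],[[55,-1,0],[0,0,0.06]],[[59,-1,0],[0,0,0.06]],[[60,-1,0],[0,0,0.06]]]'
python3 - <<'E'
from h import *
c=cap('wrist','w3');s=r.sense();print(s['tcp_pos'],np.degrees(np.arctan2(s['ee_rot'][1,0],s['ee_rot'][0,0])))
a=cv2.imread('pics/w3.png')[0:210,80:480];cv2.imwrite('pics/w3v.png',cv2.resize(a,None,fx=2,fy=2,interpolation=cv2.INTER_CUBIC))
E
```

```text
time_s: 5.1
tcp_pos: [0.5475, -0.0564, 0.1037]
ee_rot: [[0.999, -0.04, 0.001], [-0.04, -0.999, 0.0], [0.001, -0.0, -1.0]]
wrist_force: [-2.1, 0.0, 1.5]
gripper_width: 0.595
gripper_force: 1.2
[ 0.54736919 -0.05645072  0.103738  ] -2.277119473734964
```

View pics/w3v.png

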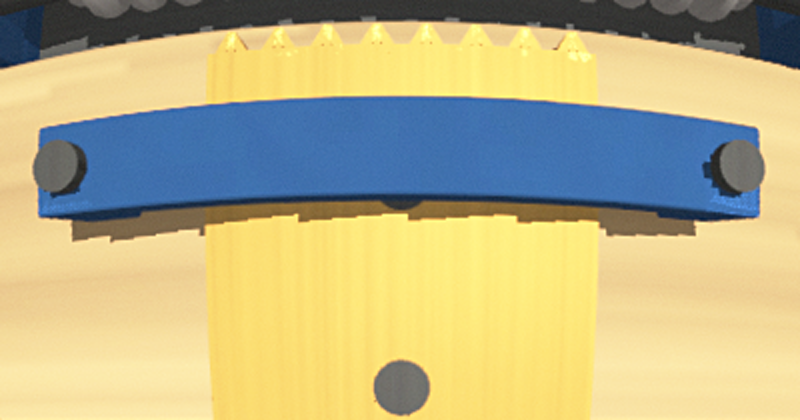

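The comb is square and under the gantry, teeth at rows 30–50 of the crop, but the spindle is out of view. I back off and lift to compare teeth and threads.

```bash
python3 -m pendant '[[[-6,0,0],[0,0,0]],[[-8,0,-30],[0,0,0]],[[-8,0,-75],[0,0,0]],[[20,0,-115],[0,0,0]],[[60,0,-130],[0,0,0]],[[70,0,-130],[0,0,0]],[[70,0,-130],[0,0,0]],[[70,0,-130],[0,0,0]]]'
python3 - <<'E'
from h import *
c=cap('wrist','w4')
a=cv2.imread('pics/w4.png')
F=np.array([.5808,-.057]);
th=np.radians(-2.35);ex=np.array([np.cos(th),np.sin(th)]);ey=np.array([-ex[1],ex[0]])
def fort(c,z,x0,x1,y0,y1,mm):
    xs=np.arange(x1,x0,-mm)/1e3;ys=np.arange(y1,y0,-mm)/1e3;Y,X=np.meshgrid(ys,xs)
    W=F+X[...,None]*ex+Y[...,None]*ey
    R,t,f=cam(c);q=np.concatenate([W,np.full_like(X,z)[...,None]],-1)@R.T+t
    rr=np.hypot(q[...,0],q[...,1]);k=f*np.arctan2(rr,q[...,2])/np.maximum(rr,1e-9)
    return cv2.remap(a,(k*q[...,0]+c['cx']).astype(np.float32),(k*q[...,1]+c['cy']).astype(np.float32),cv2.INTER_CUBIC)
A=fort(c,.057,115,150,-110,110,.3);B=fort(c,.04,-10,115,-110,110,.3)
cv2.imwrite('pics/o4.png',np.vstack([A,B]));print(A.shape,B.shape)
E
```

```text
time_s: 5.95
tcp_pos: [0.6153, -0.0592, 0.2322]
ee_rot: [[0.999, -0.04, -0.003], [-0.04, -0.999, 0.0], [-0.003, -0.0, -1.0]]
wrist_force: [-0.4, -0.4, 0.3]
gripper_width: 0.598
gripper_force: 0.0
(117, 734, 3) (417, 734, 3)
```

View pics/o4.png

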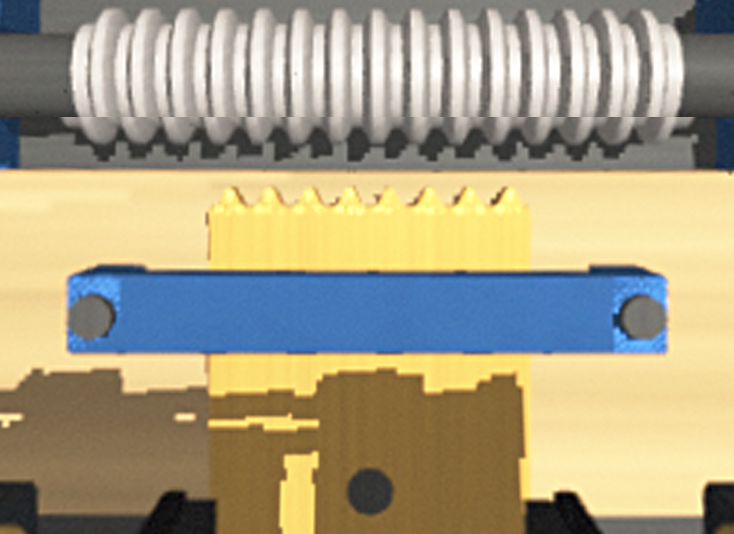

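```bash
cat >> h.py <<'E'
F=np.array([.5808,-.057]);th_=np.radians(-2.35);ex=np.array([np.cos(th_),np.sin(th_)]);ey=np.array([-ex[1],ex[0]])
def fort(c,z,x0,x1,y0,y1,mm):
    xs=np.arange(x1,x0,-mm)/1e3;ys=np.arange(y1,y0,-mm)/1e3;Y,X=np.meshgrid(ys,xs)
    W=F+X[...,None]*ex+Y[...,None]*ey
    R,t,f=cam(c);q=np.concatenate([W,np.full_like(X,z)[...,None]],-1)@R.T+t
    rr=np.hypot(q[...,0],q[...,1]);k=f*np.arctan2(rr,q[...,2])/np.maximum(rr,1e-9)
    return cv2.remap(c['frame'][...,::-1].astype(np.uint8).copy(),(k*q[...,0]+c['cx']).astype(np.float32),(k*q[...,1]+c['cy']).astype(np.float32),cv2.INTER_CUBIC)
def phase(s,ys):
    "y (mm, mod 12) at which the 12 mm periodic part of s peaks"
    w=np.hanning(len(s)); z=((s-np.average(s,weights=w))*w*np.exp(-2j*np.pi*ys/12)).sum(); return (-np.angle(z)/(2*np.pi)*12)%12, abs(z)/w.sum()
E
python3 - <<'E'
from h import *
c=load('w4'); R,t,f=cam(c); o=-R.T@t; print('cam fixture',(o[:2]-F)@ex,(o[:2]-F)@ey)
mm=.25
for z,lo,hi,n in((.035,100,115,'near'),(.0386,145,160,'far'),(.057,125,135,'crest')):
    for y0,y1 in((-60,60),(-60,12),(-12,60)):
        A=fort(c,z,lo,hi,y0,y1,mm);ys=np.arange(y1,y0,-mm)
        g=A.max(2).astype(float)
        if n!='crest': g=(g>140).astype(float)
        s=g.mean(0);print(n,y0,y1,phase(s,ys))
B=fort(c,.04,85,100,-50,55,mm);ys=np.arange(55,-50,-mm)
hsv=cv2.cvtColor(B,cv2.COLOR_BGR2HSV)
# brass vs plywood saturation
for rr in range(0,60,4): print(100-rr*mm,phase(hsv[rr:rr+4,:,1].astype(float).mean(0),ys))
A=np.vstack([fort(c,.035,95,160,-110,110,.3),fort(c,.04,80,112,-110,110,.3)]);cv2.imwrite('pics/o4b.png',A)
E
```

```text
cam fixture 0.10253671667915303 -0.000498221826732573
near -60 60 (np.float64(7.802747849196396), np.float64(0.09663159051287899))
near -60 12 (np.float64(6.945439885998522), np.float64(0.0941482270491749))
near -12 60 (np.float64(8.598274230340767), np.float64(0.10602586310689084))
far -60 60 (np.float64(8.218500575498176), np.float64(0.09446332993393465))
far -60 12 (np.float64(7.545148861247988), np.float64(0.095319277076037))
far -12 60 (np.float64(8.823437119073358), np.float64(0.09899933973369406))
crest -60 60 (np.float64(6.388801662020493), np.float64(11.609114317597943))
crest -60 12 (np.float64(6.372006314402006), np.float64(16.966488073936066))
crest -12 60 (np.float64(6.5456782155806925), np.float64(6.140065265431838))
100.0 (np.float64(10.085898359283807), np.float64(0.4643380489470408))
99.0 (np.float64(7.017977062600805), np.float64(0.255574987641805))
98.0 (np.float64(8.21479399245705), np.float64(0.25186131054229666))
97.0 (np.float64(7.707536734914813), np.float64(0.19286457635577625))
96.0 (np.float64(10.788813965897738), np.float64(0.4850315920138017))
95.0 (np.float64(5.198316012995818), np.float64(1.9028424733079918))
94.0 (np.float64(5.038326460540669), np.float64(6.526142521656409))
93.0 (np.float64(5.064962849032105), np.float64(5.931881549731873))
92.0 (np.float64(5.410342073429017), np.float64(7.14324975599381))
91.0 (np.float64(5.564218842933936), np.float64(9.359139077430266))
90.0 (np.float64(5.7040453784171214), np.float64(8.849489885033696))
89.0 (np.float64(9.582858564130367), np.float64(0.33731555868558005))
88.0 (np.float64(0.5682527487440217), np.float64(6.674343632294102))
87.0 (np.float64(0.20196756930929538), np.float64(3.3362218515964064))
86.0 (np.float64(9.517584367180547), np.float64(0.8925782118532464))
```

View pics/o4b.png

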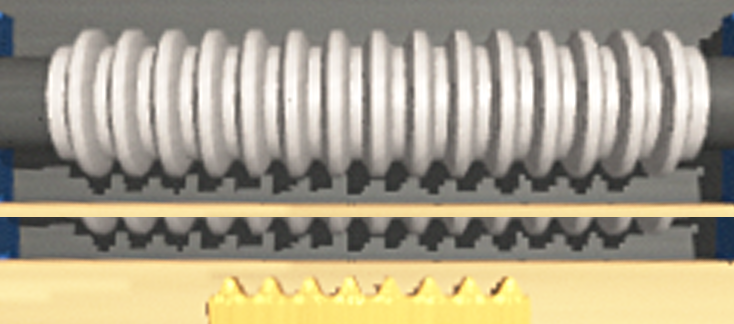

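Ortho at spindle height: ridges are at columns 95…662, the middle one at 378, so spindle y is about -3.5 mm. The teeth at 232…508 put the comb centre at y about -1.0 mm. The comb must shift about 2.5 mm right (tool +y), so I return behind it and push diagonally.

```bash
python3 -m pendant '[[[-40,0,0],[0,0,0]],[[-80,0,10],[0,0,0]],[[-80,0,50],[0,0,0]],[[-80,0,90],[0,0,0]],[[-79,0,120],[0,0,0]],[[-77,0,130],[0,0,0]],[[-74,0,130],[0,0,0]],[[-71,0,130],[0,0,0]],[[-69,0,130],[0,0,0]]]'
python3 -m pendant '[[[1,0,0],[0,0,0]],[[2,0.5,0],[0,0,0]],[[3,0.9,0],[0,0,0]],[[4,1.3,0],[0,0,0]],[[5,1.7,0],[0,0,0]],[[6,2.1,0],[0,0,0]],[[7,2.5,0],[0,0,0]],[[8,2.5,0],[0,0,0]],[[8,2.5,0],[0,0,0]]]'
python3 - <<'E'
from h import *
s=r.sense();q=s['tcp_pos'][:2]-F;print(q@ex,q@ey,s['wrist_force'])
from scipy.signal import find_peaks
for n,x0,dx in(('w3',0,0),('w5',0,0)):
    c=cap('wrist',n) if n=='w5' else load(n)
    A=fort(c,.04,80,112,-60,60,.25)
    h=cv2.cvtColor(A,cv2.COLOR_BGR2HSV);m=(h[...,1]>125).astype(float)
    col=m.sum(0); ys=np.arange(60,-60,-.25); col=np.convolve(col,np.ones(9)/9,'same')
    pk,_=find_peaks(col,distance=30,prominence=2);print(n,ys[pk],col[pk]*.25)
    cv2.imwrite('pics/t_%s.png'%n,A)
a=np.vstack([cv2.imread('pics/t_w3.png'),cv2.imread('pics/t_w5.png')]);cv2.imwrite('pics/t.png',cv2.resize(a,None,fx=1.6,fy=1.6))
E
```

```text
time_s: 6.9
tcp_pos: [0.5482, -0.0565, 0.105]
ee_rot: [[0.999, -0.04, 0.001], [-0.04, -0.999, 0.0], [0.001, -0.0, -1.0]]
wrist_force: [-4.0, 1.0, 2.2]
gripper_width: 0.599
gripper_force: 1.8
time_s: 7.8
tcp_pos: [0.5558, -0.0594, 0.1037]
ee_rot: [[0.999, -0.04, -0.0], [-0.04, -0.999, -0.0], [-0.0, 0.0, -1.0]]
wrist_force: [-3.4, 1.4, 2.2]
gripper_width: 0.604
gripper_force: 1.7
-0.02488633774425237 -0.0034461048517589322 [-3.3861947   1.35266981  2.22928961]
w3 [ 39.75  30.75  18.75   3.5   -4.75 -13.   -21.   -28.75 -40.5 ] [12.5        12.30555556 12.33333333 11.72222222 10.97222222  8.44444444
 10.5        10.66666667 11.27777778]
w5 [ 37.75  28.25  17.25   2.25  -7.25 -15.25 -23.25 -30.75 -46.5 ] [21.36111111 20.80555556 20.91666667 21.36111111 17.86111111 17.11111111
 17.05555556 17.30555556 18.33333333]
```

View pics/t.png

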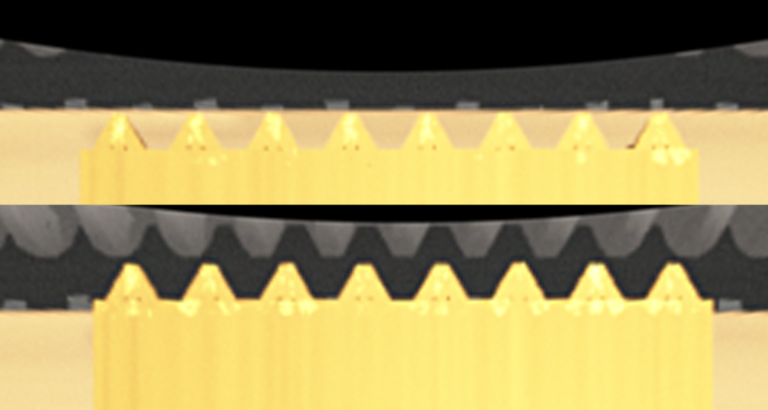

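Tooth/thread view: the comb followed about 1.9 mm right and is square. Grooves appear about 1 mm further right near the centre columns. I measure that numerically.

```bash
cat > m.py <<'E'
from h import *
def meas(c):
    R,t,f=cam(c);o=-R.T@t;yc=(o[:2]-F)@ey*1e3;xc=(o[:2]-F)@ex*1e3
    mm=.2;ys=np.arange(60,-60,-mm)
    A=fort(c,.04,75,116,-60,60,mm);h=cv2.cvtColor(A,cv2.COLOR_BGR2HSV)
    y=((h[...,1]>110)&(h[...,2]>110)&(h[...,0]<35)).astype(float)
    n=y[:, np.abs(ys)<35].mean(1);xs=np.arange(116,75,-mm)
    rows=(n>.2)&(n<.6);print('cam',xc,yc,'tooth rows',xs[rows][[0,-1]] if rows.any() else None)
    # outline slope: first yellow row per column
    tip=np.where(y.any(0),xs[y.argmax(0)],np.nan)
    L=np.nanmax(tip[(ys>30)&(ys<48)]);Rr=np.nanmax(tip[(ys<-30)&(ys>-50)]);print('tips L/R',L,Rr)
    for w in((-60,60),(yc-24,yc+24)):
        k=(ys>w[0])&(ys<w[1]);print(' teeth phase',phase(y[rows].mean(0)[k],ys[k]))
        for z in(.027,.03):
            B=fort(c,z,98,112,-60,60,mm);hb=cv2.cvtColor(B,cv2.COLOR_BGR2HSV)
            g=((hb[...,1]<60)&(hb[...,2]>75)).astype(float);print(' ridge',z,phase(g.mean(0)[k],ys[k]),g.mean())
    return A
if __name__=='__main__': meas(load('w5'))
E
python3 m.py
```

```text
cam 42.82564806543967 -3.131311498243885 tooth rows [102.8  98.6]
tips L/R 102.99999999999982 103.19999999999982
 teeth phase (np.float64(3.1979810489000022), np.float64(0.24475335172378782))
 ridge 0.027 (np.float64(9.119561468981018), np.float64(0.0640025985990418)) 0.11519047619047619
 ridge 0.03 (np.float64(9.070647514466584), np.float64(0.08764013979706978)) 0.17492857142857143
 teeth phase (np.float64(3.1425834815480553), np.float64(0.25354106627128586))
 ridge 0.027 (np.float64(9.079656267060718), np.float64(0.06490507264408919)) 0.11519047619047619
 ridge 0.03 (np.float64(9.076370506560771), np.float64(0.0903072507831849)) 0.17492857142857143
```

Grooves sit at phase 3.1 and teeth at 3.15, so they are aligned and square, with 10 mm to go. I push straight in.

```bash
python3 -m pendant '[[[1,0,0],[0,0,0]],[[2,0,0],[0,0,0]],[[3,0,0],[0,0,0]],[[4,0,0],[0,0,0]],[[5,0,0],[0,0,0]],[[6,0,0],[0,0,0]],[[7,0,0],[0,0,0]],[[8,0,0],[0,0,0]],[[8.5,0,0],[0,0,0]],[[8.5,0,0],[0,0,0]]]'
python3 - <<'E'
from m import *
s=r.sense();q=s['tcp_pos'][:2]-F;print(q@ex,q@ey,s['wrist_force']);meas(cap('wrist','w6'))
E
```

```text
time_s: 8.85
tcp_pos: [0.5645, -0.0597, 0.1037]
ee_rot: [[0.999, -0.04, 0.001], [-0.04, -0.999, 0.0], [0.001, -0.0, -1.0]]
wrist_force: [-2.7, -1.2, 0.9]
gripper_width: 0.6
gripper_force: 1.2
-0.016217729350822937 -0.003318029788422927 [-2.73827956 -1.15899384  0.85644444]
cam 51.41679057979495 -2.9684978884603406 tooth rows [110.4 107.2]
tips L/R 111.59999999999994 111.59999999999994
 teeth phase (np.float64(3.311688643178175), np.float64(0.2381701456125655))
 ridge 0.027 (np.float64(9.378332417615223), np.float64(0.016043722739608718)) 0.05014285714285714
 ridge 0.03 (np.float64(9.360252126801607), np.float64(0.03687762325920199)) 0.08671428571428572
 teeth phase (np.float64(3.278267516360672), np.float64(0.23434057168738817))
 ridge 0.027 (np.float64(9.268109637010431), np.float64(0.02343333939657459)) 0.05014285714285714
 ridge 0.03 (np.float64(9.263557048667186), np.float64(0.04616361137903767)) 0.08671428571428572
```

Teeth are entering without extra force. I press the last few mm home.

```bash
python3 -m pendant '[[[0.5,0,0],[0,0,0]],[[1,0,0],[0,0,0]],[[1.5,0,0],[0,0,0]],[[2,0,0],[0,0,0]]]'
python3 -m pendant '[[[0.5,0,0],[0,0,0]],[[1,0,0],[0,0,0]],[[1.5,0,0],[0,0,0]],[[1.5,0,0],[0,0,0]]]'
python3 - <<'E'
from m import *
s=r.sense();q=s['tcp_pos'][:2]-F;print(q@ex,q@ey,s['wrist_force'],s['moment']);meas(cap('wrist','w7'))
E
```

```text
time_s: 9.3
tcp_pos: [0.5657, -0.0597, 0.1037]
ee_rot: [[0.999, -0.04, -0.001], [-0.04, -0.999, -0.0], [-0.001, 0.0, -1.0]]
wrist_force: [-5.4, 1.0, 3.3]
gripper_width: 0.604
gripper_force: 2.5
time_s: 9.7
tcp_pos: [0.566, -0.0597, 0.1037]
ee_rot: [[0.999, -0.04, -0.004], [-0.04, -0.999, -0.0], [-0.004, 0.0, -1.0]]
wrist_force: [-6.4, 2.5, 5.2]
gripper_width: 0.599
gripper_force: 3.7
-0.014696660477680961 -0.0033553897831894003 [-6.44911864  2.52098579  5.16331381] [0.50448219 2.12325993 0.01897664]
cam 53.39697590038596 -3.0152752699487615 tooth rows [111.2 108.4]
tips L/R 112.59999999999995 112.79999999999995
 teeth phase (np.float64(3.282270830443319), np.float64(0.23600720125483424))
 ridge 0.027 (np.float64(9.625788630442097), np.float64(0.0016498987346624842)) 0.030976190476190477
 ridge 0.03 (np.float64(9.525164482453837), np.float64(0.017555786241623014)) 0.06335714285714286
 teeth phase (np.float64(3.2805702406259947), np.float64(0.24526215518662556))
 ridge 0.027 (np.float64(9.335473936913761), np.float64(0.003268271726561251)) 0.030976190476190477
 ridge 0.03 (np.float64(9.302917721281705), np.float64(0.022816121164905074)) 0.06335714285714286
```

```bash
python3 -m pendant '[[[1,0,0],[0,0,0]],[[2,0,0],[0,0,0]],[[3,0,0],[0,0,0]],[[3,0,0],[0,0,0]],[[3,0,0],[0,0,0]]]'
python3 -m pendant '[[[-4,0,0],[0,0,0]],[[-8,0,0],[0,0,0]],[[-14,0,0],[0,0,0]],[[-16,0,-30],[0,0,0]],[[-16,0,-70],[0,0,0]],[[0,0,-110],[0,0,0]],[[30,0,-130],[0,0,0]],[[60,0,-130],[0,0,0]],[[60,0,-130],[0,0,0]],[[60,0,-130],[0,0,0]]]' 0
python3 - <<'E'
from m import *
s=r.sense();q=s['tcp_pos'][:2]-F;print(s['tcp_pos'],q@ex,q@ey);c=cap('wrist','w8');meas(c)
# back edge + post
A=fort(c,.04,-12,12,-45,40,.2);g=cv2.cvtColor(A,cv2.COLOR_BGR2HSV);xs=np.arange(12,-12,-.2);ys=np.arange(40,-45,-.2)
for y in(35,20,0,-20,-35,-42):
    j=np.argmin(abs(ys-y));d=np.diff(cv2.GaussianBlur(A,(5,5),0)[:,j].astype(float),axis=0);e=np.abs(d).sum(1);i=np.argsort(e)[::-1][:3];print(y,xs[i].round(1),e[i].round())
P=fort(c,.08,-40,20,120,230,.5);v=P.max(2)<45;
i,j=np.nonzero(v);print('post?',v.sum(),(20-i*.5).mean() if len(i) else 0,(230-j*.5).mean() if len(j) else 0)
E
```

```text
time_s: 10.25
tcp_pos: [0.5666, -0.0598, 0.1035]
ee_rot: [[0.999, -0.04, -0.01], [-0.04, -0.999, -0.0], [-0.01, 0.001, -1.0]]
wrist_force: [-13.0, 2.9, 10.3]
gripper_width: 0.603
gripper_force: 6.4
time_s: 11.25
tcp_pos: [0.6308, -0.0623, 0.233]
ee_rot: [[0.999, -0.04, -0.0], [-0.04, -0.999, 0.0], [-0.0, -0.0, -1.0]]
wrist_force: [-1.3, -0.1, -0.5]
gripper_width: 0.006
gripper_force: 0.0
[ 0.63081199 -0.06233106  0.23303293] 0.05018852388137859 -0.0032759025815839045
cam 117.90066922456718 -2.971513192854271 tooth rows [112. 108.]
tips L/R 112.19999999999995 112.19999999999995
 teeth phase (np.float64(2.930304663983339), np.float64(0.20017922848305525))
 ridge 0.027 (np.float64(9.15700922081065), np.float64(0.09183593132590089)) 0.251547619047619
 ridge 0.03 (np.float64(9.122709557250051), np.float64(0.09440697580937826)) 0.24976190476190477
 teeth phase (np.float64(2.9813600170146373), np.float64(0.2145666538842639))
 ridge 0.027 (np.float64(9.052930228973612), np.float64(0.10424149812405778)) 0.251547619047619
 ridge 0.03 (np.float64(9.051653964789217), np.float64(0.10336606118442176)) 0.24976190476190477
35 [-2.4 -1.8 -2. ] [9. 9. 9.]
20 [-1.6 -1.4 -1.2] [9. 7. 7.]
0 [-4.6 -5.6 -5.8] [12. 12. 12.]
-20 [8.4 8.2 8.6] [19. 18. 18.]
-35 [-2.  -2.4 -1.6] [9. 9. 8.]
-42 [-2.4 -2.  -2.6] [12. 11. 10.]
post? 3915 -21.483141762452107 199.5222222222222
```

The comb stalled at 13 N with tips L = R = 112.2 and the back edge at about -2.3 (home is -2.6), so it is seated and square. Before pushing the bar I check where the post and the glue bottle are.

```bash
python3 - <<'E'
from h import *
c=load('top0');w=load('w1')
f=lambda p:np.round(np.c_[(p[:,:2]-F)@ex,(p[:,:2]-F)@ey]*1e3)
print('glue cap',f(pix2(c,np.array([[253,266]])*.7,.17)),'post',f(pix2(c,np.array([[343,273]])*.7,.08)),f(pix2(w,np.array([[178,153]])*.7,.08,True)))
s=r.sense();print(s['joints'])
E
python3 -m pendant '[[[0,0,-10],[0,0,0.14]],[[0,-20,-10],[0,0,0.28]],[[-10,-40,-10],[0,0,0.42]],[[-20,-65,-10],[0,0,0.56]],[[-30,-90,-10],[0,0,0.70]],[[-40,-120,-10],[0,0,0.84]],[[-50,-150,-10],[0,0,0.98]],[[-60,-180,-10],[0,0,1.12]],[[-62,-208,-10],[0,0,1.26]],[[-62,-208,-10],[0,0,1.40]]]'
```

```text
glue cap [[-28. 328.]] post [[-21. 164.]] [[-12. 165.]]
[ 8.96106638e+00  2.53934392e+01 -3.08194985e+00 -1.42253879e-02
 -6.15792860e+01  7.87506561e+01]
time_s: 12.3
tcp_pos: [0.5759, 0.1507, 0.2438]
ee_rot: [[0.129, -0.992, 0.001], [-0.992, -0.129, 0.0], [-0.0, -0.001, -1.0]]
wrist_force: [0.4, 0.0, -0.3]
gripper_width: 0.003
gripper_force: 0.0
```

```bash
python3 -m pendant '[[[3,-1,20],[0,0,0.09]],[[3,-1,45],[0,0,0.17]],[[3,-1,80],[0,0,0.17]],[[3,-1,110],[0,0,0.17]],[[3,-1,124],[0,0,0.17]],[[3,-1,124],[0,0,0.17]]]'
python3 - <<'E'
from h import *
s=r.sense();q=s['tcp_pos'][:2]-F;print(q@ex,q@ey,s['tcp_pos'],s['ee_rot'][:,0]@np.r_[ex,0],s['wrist_force'])
E
```

```text
time_s: 12.9
tcp_pos: [0.5762, 0.1442, 0.1172]
ee_rot: [[-0.039, -0.999, -0.005], [-0.999, 0.039, -0.003], [0.003, 0.005, -1.0]]
wrist_force: [-0.7, -0.2, 0.1]
gripper_width: 0.001
gripper_force: 0.0
-0.012829525336095961 0.20082524026150878 [0.57621585 0.1441824  0.11722867] 0.0018268468208621626 [-0.68370685 -0.20673267  0.14760053]
```

```bash
python3 -m pendant '[[[6,0,-3],[0,0,0]],[[12,0,-3],[0,0,0]],[[18,0,-3],[0,0,0]],[[26,0,-3],[0,0,0]],[[35,0,-3],[0,0,0]],[[44,0,-3],[0,0,0]],[[53,0,-3],[0,0,0]],[[62,0,-3],[0,0,0]],[[71,0,-3],[0,0,0]],[[80,0,-3],[0,0,0]]]'
python3 -m pendant '[[[9,0,0],[0,0,0]],[[18,0,0],[0,0,0]],[[27,0,0],[0,0,0]],[[36,0,0],[0,0,0]],[[45,0,0],[0,0,0]],[[54,0,0],[0,0,0]],[[63,0,0],[0,0,0]],[[72,0,0],[0,0,0]],[[80,0,0],[0,0,0]],[[85,0,0],[0,0,0]]]'
python3 - <<'E'
from h import *
s=r.sense();q=s['tcp_pos'][:2]-F;print(q@ex,q@ey,s['tcp_pos'],s['wrist_force'])
E
```

```text
time_s: 13.9
tcp_pos: [0.5752, 0.0644, 0.1227]
ee_rot: [[-0.039, -0.999, -0.0], [-0.999, 0.039, -0.0], [0.0, 0.0, -1.0]]
wrist_force: [0.5, 1.4, 0.3]
gripper_width: 0.005
gripper_force: 0.9
time_s: 14.9
tcp_pos: [0.5717, -0.0206, 0.1227]
ee_rot: [[-0.04, -0.999, -0.0], [-0.999, 0.04, -0.0], [0.0, 0.0, -1.0]]
wrist_force: [-0.5, 2.4, 1.0]
gripper_width: 0.009
gripper_force: 0.8
-0.010544012150691336 0.03600197767671777 [ 0.57174107 -0.02059596  0.12269364] [-0.49792695  2.36095352  1.02368982]
```

```bash
python3 -m pendant '[[[4,0,0],[0,0,0]],[[8,0,0],[0,0,0]],[[12,0,0],[0,0,0]],[[15,0,0],[0,0,0]],[[17,0,0],[0,0,0]],[[18.5,0,0],[0,0,0]],[[20,0,0],[0,0,0]],[[20,0,0],[0,0,0]]]'
python3 - <<'E'
from h import *
s=r.sense();q=s['tcp_pos'][:2]-F;print(q@ex,q@ey,s['tcp_pos'],s['wrist_force'])
E
```

```text
time_s: 15.7
tcp_pos: [0.5711, -0.0377, 0.1228]
ee_rot: [[-0.039, -0.999, 0.001], [-0.999, 0.039, 0.003], [-0.003, -0.001, -1.0]]
wrist_force: [-2.3, 10.9, 2.3]
gripper_width: 0.007
gripper_force: 5.4
-0.010471685541951277 0.018887661867584594 [ 0.57111159 -0.03769884  0.12275885] [-2.25157543 10.88763083  2.27902973]
```

The end stop is reached: post at y about 0 and force up to 11 N. I back off, lift clear and verify.

```bash
python3 -m pendant '[[[0,0,0],[0,0,0]],[[-8,0,0],[0,0,0]],[[-25,0,0],[0,0,0]],[[-30,0,-30],[0,0,0]],[[-30,0,-75],[0,0,0]],[[-30,0,-120],[0,0,0]],[[-30,0,-160],[0,0,0]],[[-30,0,-160],[0,0,0]],[[-30,0,-160],[0,0,0]]]'
python3 - <<'E'
from m import *
c=cap('wrist','w9');meas(c)
P=fort(c,.08,-40,15,-60,60,.5);v=P.max(2)<50;i,j=np.nonzero(v);print('post',v.sum(),(15-i*.5).mean(),(60-j*.5).mean())
h=cv2.cvtColor(fort(c,.044,-40,15,-90,120,.5),cv2.COLOR_BGR2HSV);v=((h[...,0]<8)|(h[...,0]>172))&(h[...,1]>150);i,j=np.nonzero(v);print('red bar',v.sum(),15-np.percentile(i,[2,98])*.5,120-np.percentile(j,[2,98])*.5)
print(r.sense()['wrist_force'],r.sense()['tcp_pos'])
E
```

```text
time_s: 16.6
tcp_pos: [0.5724, -0.0092, 0.2837]
ee_rot: [[-0.039, -0.999, 0.002], [-0.999, 0.039, 0.001], [-0.001, -0.002, -1.0]]
wrist_force: [1.0, -0.6, -0.7]
gripper_width: 0.004
gripper_force: 0.0
cam -9.631734842603475 -19.224280708716986 tooth rows [112.2 108.4]
tips L/R 112.59999999999995 112.59999999999995
 teeth phase (np.float64(2.920446860961987), np.float64(0.27844244002112156))
 ridge 0.027 (np.float64(9.199126496037143), np.float64(0.0013117223485681953)) 0.02266666666666667
 ridge 0.03 (np.float64(9.508722772900962), np.float64(0.01691089609059051)) 0.04726190476190476
 teeth phase (np.float64(2.8587658960375473), np.float64(0.2850942422283204))
 ridge 0.027 (np.float64(8.536723394139583), np.float64(0.0017311572491942083)) 0.02266666666666667
 ridge 0.03 (np.float64(8.878962339404367), np.float64(0.018607979115834023)) 0.04726190476190476
post 553 -13.436708860759493 1.694394213381555
red bar 3585 [ -6.  -19.5] [ 39.  -38.5]
[-0.54644135  0.23282675 -0.39815637] [ 0.57176658 -0.00933301  0.28213515]
```

The teeth are still home and square (112.6 left and right), the bar is centred behind the comb (+39 to -38.5 mm) and the robot is clear.

```bash
python3 -c "
from station import r
print(r.finish_job())"
```

```text
the job is handed in; nothing more can be done
None
```

The job is handed in: the comb is seated fully home and square, the check bar is at its end stop behind it, no bystander was touched as far as I saw, and the arm is clear after about 17 s; no verdict was returned.

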